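Preset the kitchen timer's thumbwheels to 4-2-5 and start it

TASK

Set the grey kitchen timer to 4 hours 25 minutes: roll its three pip wheels until, from left to right as you stand in front of it, 4, 2 and 5 pips face straight up, each clicked into place, and only then press the green start button fully down and let it go. Work gently: never bear on the timer with more than 18 N, do not press the button while the time is still wrong, and leave the jars, mill and tin around it where they are.

Things in the scene. Friction and masses are not known exactly. Their poses are not given: they have to be found in the camera images.
- timer: Low grey case fixed to the table, 100 (x) x 240 (y) x 50 mm high; origin: centre of its underside, x away from the robot, y left. On top, along x = 0, from left: wheel 1 (hours, y = +82 mm), two white colon dots, wheel 2 (tens of minutes, y = +28), wheel 3 (minutes, y = -18), green start button (y = -82). Nothing on it may be pressed with over 18 N.
- wheel_1 (a joint): Turn of the left wheel (hours), rad: 0 shows 1 pip, each number 1.047 more (6 at 5.236); to show 4 (3.142). Grows as the wheel's top moves away from the robot. Stops beyond 1 and 6, no roll-over. A sprung ball clicks it into each number: about 2.6 N at the rim carries it over the hump half way (0.52 rad, 11.5 mm of rim); let go, it springs to the nearest (it may start balanced on a hump).
- wheel_2 (a joint): Turn of the middle wheel (tens of minutes), scale, stops and clicks as wheel 1; to show 2 (1.047). To turn a wheel, press a closed fingertip on its top and drag along the timer's x; the rim follows by friction (coefficient 0.5 to 0.7, so under 5 or 6 N of press the finger slips). Dragging away from the robot raises the number, toward the robot lowers it.
- wheel_3 (a joint): Turn of the right wheel (minutes), scale, stops and clicks as wheel 1; to show 5 (4.189).
- wheel_1_top (a point): Nominal top of the left wheel, fixed to the case, 62 mm above the table. Each wheel rides on its own stiff spring (12 N per mm, 4 mm travel), and its true unpressed top lies up to 4 mm higher or lower than this, each wheel differently, shown by no reading: feel for it.
- wheel_2_top (a point): The same for the middle wheel. Each wheel is a white drum with black rims, 44 mm in diameter, 20 mm wide, axle along the timer's y, standing about 12 mm out of a black slot. Its six 60 degree faces (23 mm of rim) carry 1 to 6 black pips as on dice; it shows the face that looks straight up, between two red marks.
- wheel_3_top (a point): The same for the right wheel.
- start (a joint): Travel of the start button in m: 0 up, 0.006 fully down. A spring pushes it up again; about 4 N take it down, then it meets a hard stop.
- start_top (a point): Centre of the top of the round green start button, 28 mm in diameter, 72 mm above the table when up; it stands 10 mm out of a black collar 44 mm in diameter.
- pepper: Dark wooden pepper mill, 58 mm in diameter, 160 mm high, standing loose behind the timer; origin under its base.
- honey: Honey jar with a green lid, 66 mm in diameter, 84 mm high, loose behind the timer; origin under its base.
- spice: Small spice jar with a green cap, 46 mm in diameter, 106 mm high, loose behind the timer; origin under its base.
- tuna: Low golden food tin, 86 mm in diameter, 40 mm high, loose to the right of the timer; origin under its base.

How it is judged:
By the outcome, as a careful person would: the job done as asked, in the order asked, and still so for the second after the job is handed in, with the robot touching nothing.
It also fails if it takes over 72 s, if anything falls off the work surface, if the arm or the gripper's body presses on something with over 40 N, if the wrist force passes 120 N, or if a joint passes its speed limit or range.

ROBOT

A 7-joint arm with a two-finger parallel gripper is mounted at the origin on a cart in front of the work surface, level with it; the furniture and walls round the work are solid. World frame = base frame: x ahead of the robot, y to its left, z up, the work surface at z = 0. Lengths are in m, angles in rad, forces in N, time in s.
With the tool pointing down it reaches from about 0.4 to 0.85 m from the base axis. Payload 10.4 kg.
Tool frame: the origin (TCP) lies on the centre line of the jaws, within the pads' length; the fingertips stand 17 mm ahead of it and the grasp point (between the pads) lies 2 mm behind it; z points along the fingers, y is the line along which they close (so a half turn about z gives the same grasp; the last joint's range is limited). The gripper opens to 85 mm and grips with 20 to 120 N. Pads are 22 mm wide; open, the fingers measure 114 mm over their backs; the gripper's body (76 mm by 85 mm) begins 54 mm behind the grasp point. The pads swing forward as they close: fully open they stand 13 mm farther back than shut.
Start: joints at [-1.161, 0.332, -0.065, 1.46, 0.022, 1.35, -0.088], TCP at [0.262, 0.567, 0.248] pointing down, gripper open.
Joint ranges: [-2.6, 2.6], [-0.5, 2.12], [-1.47, 1.34], [0.16, 2.42], [-1.27, 4.41], [0.06, 2.06], [-2.6, 2.6]. Speed limits (rad/s): [2.22, 2.22, 2.79, 2.79, 3.14, 3.14, 3.14].

INTERFACE

Orientations are given as a unit quaternion [x, y, z, w].
In Python, from workcell import sensors, imaging, order, spotter gives the robot as it stands. The module is installed in compiled form; this text tells all that it offers.
- The arm moves only by the shell command python3 -m inch 'ROWS' [FORCE]. ROWS is JSON, a list that holds one entry, the list of rows, each a list of 7 numbers: the shift along the tool's x, y, z in m, then the turn, a rotation vector about the tool's x, y, z in rad, then the closure, from -1 (fully open) to 1 (shut). In form: [[[x, y, z, ax, ay, az, hand], ...]]. A call has 1 to 10 rows; each row is the pose to reach, as a shift and turn from the pose commanded when the call began, along the tool's axes at that moment; what a row does not reach only later rows make up. A row lasts 1/10 s, in which the tool goes at most 50 mm and 8.59 degrees, less where a joint would pass 70% of its speed; a pose out of reach is approached as far as the arm can. A call with a gripper value outside its range is refused whole. The fingers move at their own pace and stop on an object; FORCE is the grip in N (left out, the last holds). Time passes only in rows, so rows that repeat a pose let the fingers close. It gives the time, the measured TCP pose, the force, the opening and the grip force at its end, in the units of the state.
- sensors.get_obs(): the state, without advancing time (a new reading comes with each control period).
- imaging.camera(name): name is "side" or "top" or "wrist"; returns the picture (384x512x3 uint8, blue, green, red); there is no depth.
- imaging.calibration(name): a dict with "mtx" (3x3 intrinsics, pixels), "R" (3x3) and "t" (3): a world point X has camera coordinates R X + t; the wrist camera has in their place "tool_from_camera" (4x4, takes a point from camera to tool coordinates, whose origin is the TCP and whose axes are the flange's). Camera axes: x right, y down, z forward; pixel columns grow to the right and rows downward; lengths in m; the calibration is good to about 2 mm. A picture is of the moment at which its call begins: read the wrist's pose just before it. calibration takes no time and is no camera call.
- order.hand_in(): hands the job in; it is judged then, once.
Trained networks look in the newest picture that a camera, given by its name, has taken for a name from the list of things; names that differ only in an ending like _2 or _b are one class to them, and where a whole thing is asked for, a point or a joint stands for the part that bears it (a point fixed in the world has none). Each returns a list of dicts, best first, with "conf" (0 to 1); they miss things now and then, are a little off and sometimes report something else, mostly with a low value. They report only what shows in the picture. A call takes as long as a camera call.
- spotter.look_for(label, camera): "pixel" ([column, row] in pixels, amid what is visible of it).
The state is a dict: "clock": time; "joint_pos": joint angles; "joint_velocities": joint speeds; "tau": joint torques, N m; "position": TCP position; "ee_rot": TCP orientation; "ft_force": force on the tool from outside, world axes, zero at the start; "torque": the same for the moment, N m; "grip_width": opening from 0.0 (shut) to 1.0 (fully open); "grasp_force": force on a finger pad.
Only numpy, scipy, OpenCV 4.12 (cv2) and the standard library are available. Lean on these libraries where they do the work, as an engineer would, in place of code of your own. Each camera call takes 0.05 s, during which the arm holds its last target. There are 200 camera calls.

## Working session

There is one attempt and no reset: what is moved stays moved. The work goes in short steps, Python scripts to look and compute and a shell command to move; the robot and the scene stay as the last step left them, time stands still between calls to the robot, and variables do not carry over. Pictures are saved under pics/ and viewed, at most 10 in all, crops included, and the job is handed in when it is done.

```bash
mkdir -p pics
cat > h.py <<'E'
import numpy as np, cv2
from workcell import sensors, imaging, order, spotter
from scipy.spatial.transform import Rotation as Ro
E
python3 - <<'E'
from h import *
o=sensors.get_obs()
for k in ("clock","position","ee_rot","ft_force","grip_width"): print(k,o[k])
for n in ("side","top"):
    im=imaging.camera(n); cv2.imwrite(f"pics/{n}0.png",im)
    c=imaging.calibration(n); print(n,np.round(c["mtx"],1).tolist(),np.round(c["R"],3).tolist(),np.round(c["t"],3).tolist())
    for l in ("wheel_1_top","start_top","timer"):
        print(l,[(r["pixel"],round(r["conf"],2)) for r in spotter.look_for(l,n)])
print(imaging.calibration("wrist"))
E
```

```text
clock 0.0
position [0.26199076 0.56705258 0.24748863]
ee_rot [ 2.14686002e-01  9.76682848e-01 -7.20258060e-04 -1.28441197e-04]
ft_force [ 0.19646188 -0.05673225 -0.36594574]
grip_width 0.9993037445145965
side [[347.1, 0.0, 263.4], [0.0, 347.1, 189.1], [0.0, 0.0, 1.0]] [[0.553, -0.833, 0.011], [-0.623, -0.422, -0.658], [0.553, 0.358, -0.753]] [-0.402, 0.403, 0.6]
wheel_1_top [([217.6, 208.9], 0.74)]
start_top [([240.0, 212.9], 0.56)]
timer [([217.9, 206.9], 0.71)]
top [[468.7, 0.0, 251.4], [0.0, 468.7, 180.4], [0.0, 0.0, 1.0]] [[0.009, -1.0, 0.011], [-0.997, -0.01, -0.08], [0.08, -0.01, -0.997]] [-0.098, 0.622, 1.052]
wheel_1_top [([204.0, 216.6], 0.98)]
start_top [([237.5, 220.1], 0.56)]
timer [([203.8, 219.2], 0.63), ([242.5, 219.5], 0.56)]
{'mtx': array([[319.38783458,   0.        , 252.11075525],
       [  0.        , 319.38783458, 190.88698208],
       [  0.        ,   0.        ,   1.        ]]), 'tool_from_camera': array([[-2.74683853e-05, -9.63257818e-01, -2.68578433e-01,
         6.76331988e-02],
       [ 9.99999685e-01,  1.86469896e-04, -7.71048365e-04,
         1.68854376e-03],
       [ 7.92800158e-04, -2.68578370e-01,  9.63257510e-01,
        -1.26244462e-01],
       [ 0.00000000e+00,  0.00000000e+00,  0.00000000e+00,
         1.00000000e+00]])}
```

View pics/top0.png

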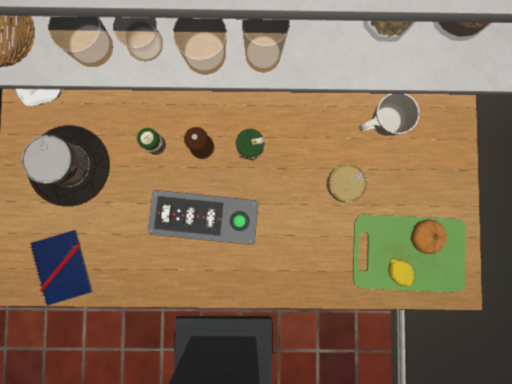

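View pics/side0.png

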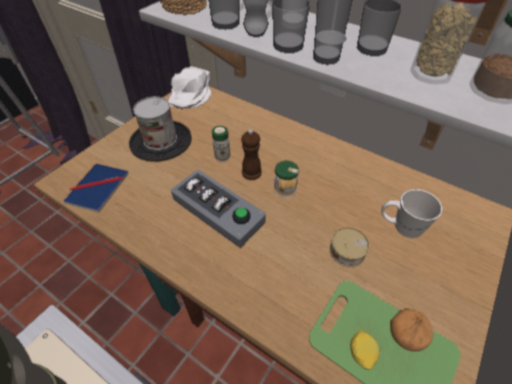

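The top view shows the timer spanning about (150,205) to (257,230), with the wheels near (166,214), (190,216) and (210,218) and the green button near (240,221). In the side view the case is near (218,207) and the button near (241,214). The mill, honey and spice stand behind it and the tin is to the right.

```bash
cat >> h.py <<'E'
def tri(obs):
    A=[];b=[]
    for (K,R,t),(u,v) in obs:
        P=K@np.c_[R,t]
        for r in (u*P[2]-P[0], v*P[2]-P[1]): A.append(r[:3]); b.append(-r[3])
    return np.linalg.lstsq(np.array(A),np.array(b),rcond=None)[0]
def onz(cam,px,z):
    K,R,t=cam; C=-R.T@t; d=R.T@np.linalg.inv(K)@np.array([px[0],px[1],1.]); return C+d*(z-C[2])/d[2]
def fixed(n):
    c=imaging.calibration(n); return np.array(c["mtx"]),np.array(c["R"]),np.array(c["t"]).ravel()
def wrist(o):
    c=imaging.calibration("wrist"); T=np.eye(4); T[:3,:3]=Ro.from_quat(o["ee_rot"]).as_matrix(); T[:3,3]=o["position"]
    W=np.linalg.inv(T@np.array(c["tool_from_camera"])); return np.array(c["mtx"]),W[:3,:3],W[:3,3]
def green(im,near,r=25):
    h=cv2.cvtColor(im,cv2.COLOR_BGR2HSV); m=cv2.inRange(h,(50,120,110),(75,255,255)); z=np.zeros_like(m); cv2.circle(z,near,r,255,-1)
    M=cv2.moments(m&z,True); return np.array([M["m10"],M["m01"]])/M["m00"], M["m00"]
E
python3 - <<'E'
from h import *
T,S=cv2.imread("pics/top0.png"),cv2.imread("pics/side0.png")
gt,a=green(T,(240,221)); gs,b=green(S,(241,214)); print(gt,a,gs,b)
ct,cs=fixed("top"),fixed("side")
B=tri([(ct,gt),(cs,gs)]); print("button",B, onz(ct,gt,.072))
for p in ((166,214),(190,216),(210,218)): print(onz(ct,p,.062).round(3))
W=onz(ct,(166,214),.062); ya=(W-B)[:2]; yaw=np.arctan2(-ya[0],ya[1]); print("yaw",yaw,np.hypot(*ya))
o=sensors.get_obs(); R=Ro.from_quat(o["ee_rot"]).as_matrix()
want=np.c_[[-np.cos(yaw),-np.sin(yaw),0],[-np.sin(yaw),np.cos(yaw),0],[0,0,-1]]
print("rotvec",Ro.from_matrix(R.T@want).as_rotvec())
y=np.r_[ya/np.hypot(*ya),0]
c=B+.082*y; c[2]=.0; print("centre",c)
tgt=c+np.array([0,0,.235]); tgt[0]-=0.0
print("shift",R.T@(tgt-o["position"]))
E
```

```text
[239.048 220.6  ] 125.0 [240.82051282 212.06410256] 78.0
button [ 0.53118076 -0.06550312  0.06938824] [ 0.53115152 -0.0654848   0.072     ]
[0.544 0.096 0.062]
[0.54  0.043 0.062]
[ 0.536 -0.001  0.062]
yaw -0.0801614132772806 0.1617994885249409
rotvec [-7.40659243e-05 -3.79798239e-05 -3.52610380e-01]
centre [0.53774695 0.01623356 0.        ]
shift [-0.4813741  -0.38470991  0.01326847]
```

```bash
python3 -m inch '[[[-0.04,-0.03,0,0,0,0,1],[-0.08,-0.06,0,0,0,0,1],[-0.12,-0.09,0,0,0,0,1],[-0.16,-0.12,0,0,0,0,1],[-0.2,-0.15,0,0,0,0,1],[-0.24,-0.18,0,0,0,0,1],[-0.28,-0.21,0,0,0,0,1],[-0.32,-0.24,0,0,0,0,1],[-0.36,-0.27,0,0,0,0,1],[-0.4,-0.3,0,0,0,0,1]]]' 40
python3 -m inch '[[[-0.03,-0.03,0.005,0,0,-0.12,1],[-0.06,-0.06,0.01,0,0,-0.24,1],[-0.081,-0.085,0.013,0,0,-0.353,1],[-0.081,-0.085,0.013,0,0,-0.353,1],[-0.081,-0.085,0.013,0,0,-0.353,1],[-0.081,-0.085,0.013,0,0,-0.353,1]]]'
python3 - <<'E'
from h import *
o=sensors.get_obs(); im=imaging.camera("wrist"); cv2.imwrite("pics/w0.png",im)
import json; json.dump({k:np.array(o[k]).tolist() for k in("position","ee_rot")},open("w0.json","w"))
print(spotter.look_for("wheel_1_top","wrist"),spotter.look_for("start_top","wrist"))
E
```

```text
clock: 1.4
position: [0.5, 0.1254, 0.2487]
ee_rot: [0.215, 0.977, 0.0, 0.0]
ft_force: [1.4, 0.8, -0.3]
grip_width: 0.003
grasp_force: 0.0
clock: 2.0
position: [0.5372, 0.0174, 0.2354]
ee_rot: [0.04, 0.999, 0.0, -0.0]
ft_force: [0.2, 0.9, 0.7]
grip_width: -0.0
grasp_force: 0.0
[{'pixel': [253.0, 168.8], 'conf': 0.58}] [{'pixel': [163.3, 177.0], 'conf': 0.58}, {'pixel': [252.4, 168.2], 'conf': 0.28}]
```

View pics/w0.png

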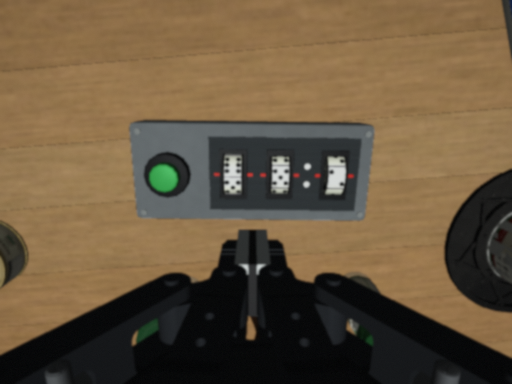

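The wrist view (image up points toward the robot) shows the button at (163,178), wheel 3 at (233,174), wheel 2 at (281,174) and wheel 1 at (335,175). The red marks run along row ~175. Next I'll enlarge it to read the pips.

Run:
```python
from h import *
import json
im=cv2.imread("pics/w0.png"); o=json.load(open("w0.json"))
cv2.imwrite("pics/w0z.png",cv2.resize(im[130:220,205:375],None,fx=4.6,fy=4.6,interpolation=cv2.INTER_CUBIC))
hsv=cv2.cvtColor(im,cv2.COLOR_BGR2HSV); m=cv2.inRange(hsv,(0,120,90),(10,255,255))|cv2.inRange(hsv,(170,120,90),(180,255,255)); m[:130]=0;m[215:]=0;m[:,:200]=0;m[:,370:]=0
n,_,st,c=cv2.connectedComponentsWithStats(m); w=wrist(o)
for i in range(1,n): print(c[i].round(1),st[i,4],onz(w,c[i],.051).round(4))
g,a=green(im,(163,178)); print("button",g,onz(w,g,.072))
P=np.array([onz(w,c[i],.051) for i in range(1,n)]); P=P[np.argsort(P[:,1])]
f=np.polyfit(P[:,1],P[:,0],1); print("dx/dy",f, "yaw",-np.arctan(f[0]))
```

```text
[216.5 173.8] 24 [ 0.5363 -0.0167  0.051 ]
[249.4 174.2] 27 [0.5393 0.016  0.051 ]
[262.6 174.4] 23 [0.5405 0.029  0.051 ]
[295.8 174.9] 27 [0.5436 0.0619 0.051 ]
[317.1 175.2] 28 [0.5456 0.0831 0.051 ]
[350.5 175.5] 24 [0.5486 0.1162 0.051 ]
button [163.12351946 177.63451777] [ 0.53148889 -0.06382161  0.072     ]
dx/dy [0.0927118  0.53782972] yaw -0.09244753073506015
```

View pics/w0z.png

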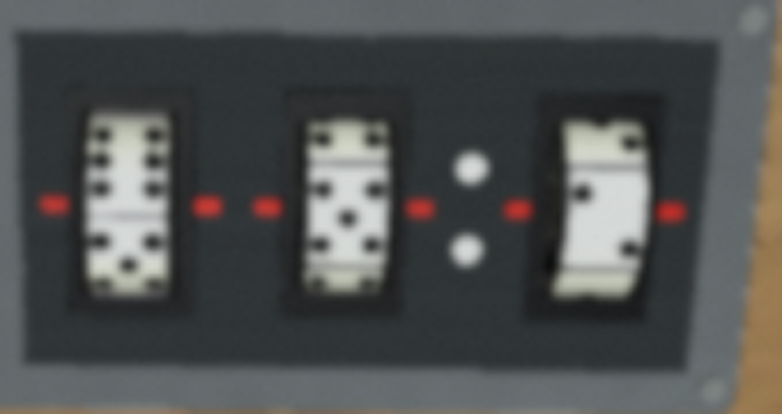

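Readings: wheel 1 shows 2, so it needs two clicks away. Wheel 2 shows 5, so three clicks toward the robot. Wheel 3 sits on the 5/6 hump, so half a click toward the robot. I'm moving over wheel 1 now.

```bash
python3 -m inch '[[[0.0015,0.028,0.04,0,0,0.004,1],[0.003,0.055,0.08,0,0,0.008,1],[0.0048,0.0829,0.12,0,0,0.012,1],[0.0048,0.0829,0.145,0,0,0.012,1],[0.0048,0.0829,0.149,0,0,0.012,1],[0.0048,0.0829,0.149,0,0,0.012,1],[0.0048,0.0829,0.149,0,0,0.012,1],[0.0048,0.0829,0.149,0,0,0.012,1]]]' 40
python3 - <<'E'
from h import *
o=sensors.get_obs(); R=Ro.from_quat(o["ee_rot"]).as_matrix(); print(np.round(o["position"],4),np.round(R[:,0],4),np.round(R[:,2],4),np.round(o["ft_force"],2))
E
```

```text
clock: 2.95
position: [0.5402, 0.099, 0.0881]
ee_rot: [0.046, 0.999, 0.001, 0.001]
ft_force: [1.2, 0.3, -0.3]
grip_width: 0.003
grasp_force: 0.0
[0.5402 0.099  0.0881] [-0.9957  0.0926 -0.0026] [ 0.0027  0.001  -1.    ] [ 1.21  0.29 -0.31]
```

```bash
cat > g.py <<'E'
import sys; from h import *
o=sensors.get_obs(); f=o["ft_force"]; print(round(o["clock"],2),np.round(np.array(o["position"])*1000,1),np.round(f,1)); sys.exit(f[2]>2.0)
E
python3 -m inch '[[[0,0,0,0,0,0,1],[0,0,0.001,0,0,0,1],[0,0,0.001,0,0,0,1]]]' >/dev/null; python3 g.py &&
python3 -m inch '[[[0,0,0.001,0,0,0,1],[0,0,0.001,0,0,0,1]]]' >/dev/null && python3 g.py &&
python3 -m inch '[[[0,0,0.0007,0,0,0,1],[0,0,0.0007,0,0,0,1]]]' >/dev/null && python3 g.py &&
python3 -m inch '[[[0,0,0.0007,0,0,0,1],[0,0,0.0007,0,0,0,1]]]' >/dev/null && python3 g.py &&
python3 -m inch '[[[0,0,0.0007,0,0,0,1],[0,0,0.0007,0,0,0,1]]]' >/dev/null && python3 g.py
```

```text
3.25 [539.2  99.1  85.5] [-1.1 -0.3 -0.3]False
```

```bash
sed -i 's/sys.exit(f\[2\]>2.0)/sys.exit(int(f[2]>2.0))/' g.py
python3 -m inch '[[[0,0.001,0.001,0,0,0,1],[0,0.001,0.001,0,0,0,1]]]' >/dev/null && python3 g.py &&
python3 -m inch '[[[0,0,0.0007,0,0,0,1],[0,0,0.0007,0,0,0,1]]]' >/dev/null && python3 g.py &&
python3 -m inch '[[[0,0,0.0007,0,0,0,1],[0,0,0.0007,0,0,0,1]]]' >/dev/null && python3 g.py &&
python3 -m inch '[[[0,0,0.0007,0,0,0,1],[0,0,0.0007,0,0,0,1]]]' >/dev/null && python3 g.py &&
python3 -m inch '[[[0,0,0.0007,0,0,0,1],[0,0,0.0007,0,0,0,1]]]' >/dev/null && python3 g.py &&
python3 -m inch '[[[0,0,0.0007,0,0,0,1],[0,0,0.0007,0,0,0,1]]]' >/dev/null && python3 g.py &&
python3 -m inch '[[[0,0,0.0007,0,0,0,1],[0,0,0.0007,0,0,0,1]]]' >/dev/null && python3 g.py
```

```text
3.45 [539.2 100.4  84.2] [-0.4  0.1  0.2]
3.65 [539.2 100.1  83.5] [-0.7  0.   0. ]
3.85 [539.2 100.1  82.8] [-0.8  0.2 -1.2]
4.05 [539.2 100.2  82.1] [-0.6  0.2  0.4]
4.25 [539.2 100.2  81.4] [ 0.3  0.2 -0.1]
4.45 [539.2 100.2  80.7] [ 0.3  0.2 -0.6]
4.65 [539.2 100.2  80. ] [-0.3  0.6 -0.7]
```

```bash
python3 -m inch '[[[0,0,0.0007,0,0,0,1],[0,0,0.0007,0,0,0,1]]]' >/dev/null && python3 g.py &&
python3 -m inch '[[[0,0,0.0007,0,0,0,1],[0,0,0.0007,0,0,0,1]]]' >/dev/null && python3 g.py &&
python3 -m inch '[[[0,0,0.0007,0,0,0,1],[0,0,0.0007,0,0,0,1]]]' >/dev/null && python3 g.py &&
python3 -m inch '[[[0,0,0.0007,0,0,0,1],[0,0,0.0007,0,0,0,1]]]' >/dev/null && python3 g.py &&
python3 -m inch '[[[0,0,0.0007,0,0,0,1],[0,0,0.0007,0,0,0,1]]]' >/dev/null && python3 g.py &&
python3 -m inch '[[[0,0,0.0007,0,0,0,1],[0,0,0.0007,0,0,0,1]]]' >/dev/null && python3 g.py &&
python3 -m inch '[[[0,0,0.0007,0,0,0,1],[0,0,0.0007,0,0,0,1]]]' >/dev/null && python3 g.py
```

```text
4.85 [539.3 100.2  79.4] [-0.7 -0.8  0.8]
5.05 [539.4 100.2  78.9] [0.1 0.3 4.2]
```

```bash
python3 -m inch '[[[0,0,0.0005,0,0,0,1],[0,0,0.0009,0,0,0,1],[0,0,0.0009,0,0,0,1]]]' >/dev/null; python3 g.py
python3 -m inch '[[[-0.003,0,0,0,0,0,1],[-0.006,0,0,0,0,0,1]]]' >/dev/null; python3 g.py
python3 -m inch '[[[-0.003,0,0,0,0,0,1],[-0.006,0,0,0,0,0,1]]]' >/dev/null; python3 g.py
python3 -m inch '[[[-0.003,0,0,0,0,0,1],[-0.005,0,0,0,0,0,1],[-0.005,0,0,0,0,0,1]]]' >/dev/null; python3 g.py
```

```text
5.35 [539.6 100.3  78.5] [-2.2 -0.7  8.1]
5.55 [545.4  99.7  78.4] [-2.4 -0.8  8.5]
5.75 [551.9  99.1  78.6] [-0.2  0.   7. ]
6.05 [557.3  98.6  78.4] [3.3 0.  4.9]
```

```bash
python3 -m inch '[[[0,0,-0.005,0,0,0,1],[0.009,0,-0.005,0,0,0,1],[0.017,0,-0.005,0,0,0,1],[0.017,0,-0.003,0,0,0,1],[0.017,0,-0.0015,0,0,0,1],[0.017,0,-0.001,0,0,0,1],[0.017,0,-0.0004,0,0,0,1],[0.017,0,0.0001,0,0,0,1],[0.017,0,0.0001,0,0,0,1]]]' >/dev/null; python3 g.py
python3 -m inch '[[[-0.003,0,0,0,0,0,1],[-0.006,0,0,0,0,0,1]]]' >/dev/null; python3 g.py
python3 -m inch '[[[-0.003,0,0,0,0,0,1],[-0.006,0,0,0,0,0,1]]]' >/dev/null; python3 g.py
python3 -m inch '[[[-0.003,0,0,0,0,0,1],[-0.005,0,0,0,0,0,1],[-0.005,0,0,0,0,0,1]]]' >/dev/null; python3 g.py
python3 -m inch '[[[0,0,-0.02,0,0,0,1],[0.005,0,-0.06,0,0,0,1],[0.01,-0.03,-0.1,0,0,0,1],[0.01,-0.07,-0.13,0,0,0,1],[0.01,-0.07,-0.13,0,0,0,1],[0.01,-0.07,-0.13,0,0,0,1],[0.01,-0.07,-0.13,0,0,0,1]]]'
python3 - <<'E'
from h import *
im=imaging.camera("wrist"); cv2.imwrite("pics/w1.png",im[60:310,80:430])
E
```

```text
6.95 [539.7 100.3  78.4] [-3.7  0.1  8.9]
7.15 [545.9  99.8  78.5] [-2.3  0.4  7.7]
7.35 [552.3  99.2  78.6] [1.2 0.5 7.4]
7.65 [557.6  98.6  78.3] [4.4 0.3 5.4]
clock: 8.35
position: [0.539, 0.0309, 0.2064]
ee_rot: [0.045, 0.999, 0.0, -0.001]
ft_force: [-0.1, 0.7, -0.7]
grip_width: 0.0
grasp_force: 0.0
```

View pics/w1.png

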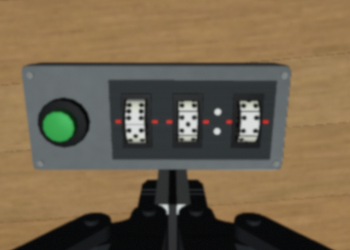

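Wheel 1 (crop 249,121) now looks like 4, and wheel 2 (crop 188,121) still shows 5. Next is wheel 2.

```bash
python3 -m inch '[[[-0.005,0.008,0.04,0,0,0,1],[-0.0097,0.0149,0.08,0,0,0,1],[-0.0097,0.0149,0.11,0,0,0,1],[-0.0097,0.0149,0.12,0,0,0,1],[-0.0097,0.0149,0.1209,0,0,0,1],[-0.0097,0.0149,0.1209,0,0,0,1],[-0.0097,0.0149,0.1209,0,0,0,1]]]' >/dev/null; python3 g.py &&
python3 -m inch '[[[0,0,0.001,0,0,0,1],[0,0,0.001,0,0,0,1]]]' >/dev/null && python3 g.py &&
python3 -m inch '[[[0,0,0.0007,0,0,0,1],[0,0,0.0007,0,0,0,1]]]' >/dev/null && python3 g.py &&
python3 -m inch '[[[0,0,0.0007,0,0,0,1],[0,0,0.0007,0,0,0,1]]]' >/dev/null && python3 g.py &&
python3 -m inch '[[[0,0,0.0007,0,0,0,1],[0,0,0.0007,0,0,0,1]]]' >/dev/null && python3 g.py &&
python3 -m inch '[[[0,0,0.0007,0,0,0,1],[0,0,0.0007,0,0,0,1]]]' >/dev/null && python3 g.py &&
python3 -m inch '[[[0,0,0.0007,0,0,0,1],[0,0,0.0007,0,0,0,1]]]' >/dev/null && python3 g.py &&
python3 -m inch '[[[0,0,0.0007,0,0,0,1],[0,0,0.0007,0,0,0,1]]]' >/dev/null && python3 g.py &&
python3 -m inch '[[[0,0,0.0007,0,0,0,1],[0,0,0.0007,0,0,0,1]]]' >/dev/null && python3 g.py &&
python3 -m inch '[[[0,0,0.0007,0,0,0,1],[0,0,0.0007,0,0,0,1]]]' >/dev/null && python3 g.py &&
python3 -m inch '[[[0,0,0.0007,0,0,0,1],[0,0,0.0007,0,0,0,1]]]' >/dev/null && python3 g.py &&
python3 -m inch '[[[0,0,0.0007,0,0,0,1],[0,0,0.0007,0,0,0,1]]]' >/dev/null && python3 g.py &&
python3 -m inch '[[[0,0,0.0007,0,0,0,1],[0,0,0.0007,0,0,0,1]]]' >/dev/null && python3 g.py &&
python3 -m inch '[[[0,0,0.0007,0,0,0,1],[0,0,0.0007,0,0,0,1]]]' >/dev/null && python3 g.py
```

```text
9.1 [551.8  43.9  88.4] [-0.   0.6 -0.1]
9.3 [551.2  43.9  86.5] [-0.3  0.7  0.1]
9.5 [550.8  43.8  85.2] [-0.5  0.4 -0.5]
9.7 [550.7  43.8  84.3] [ 0.3 -0.5  0.7]
9.9 [550.7  43.8  83.6] [ 0.2  0.3 -0.2]
10.1 [550.7  43.8  82.9] [ 0.1 -0.3 -0.1]
10.3 [550.7  43.8  82.2] [0.2 0.5 0.3]
10.5 [550.8  43.8  81.5] [-0.2  0.8  1. ]
10.7 [550.8  43.8  80.8] [ 0.5 -0.  -0.3]
10.9 [550.7  43.8  80.1] [-0.5  0.5  0.6]
11.1 [550.7  43.8  79.4] [ 0.3 -0.3 -0.6]
11.3 [550.8  43.8  78.7] [-0.4  0.8  1.1]
11.5 [550.9  43.8  78.2] [-0.9 -0.1  1.6]
11.7 [551.1  43.8  77.8] [-0.5 -0.3  5.1]
```

```bash
python3 -m inch '[[[0,0,0.0004,0,0,0,1],[0,0,0.0008,0,0,0,1],[0,0,0.0008,0,0,0,1]]]' >/dev/null; python3 g.py
python3 -m inch '[[[0.003,0,0,0,0,0,1],[0.006,0,0,0,0,0,1]]]' >/dev/null; python3 g.py
python3 -m inch '[[[0.003,0,0,0,0,0,1],[0.006,0,0,0,0,0,1]]]' >/dev/null; python3 g.py
python3 -m inch '[[[0.003,0,0,0,0,0,1],[0.006,0,0,0,0,0,1],[0.006,0,0,0,0,0,1]]]' >/dev/null; python3 g.py
```

```text
12.0 [551.3  43.8  77.4] [-1.5  0.3  8.8]
12.2 [546.6  44.2  77.9] [ 2.4 -1.   7.5]
12.4 [540.2  44.8  77.8] [ 0.3 -0.2  7.8]
12.7 [533.3  45.5  77.5] [-3.  -1.4  9.5]
```

```bash
python3 -m inch '[[[0,0,-0.005,0,0,0,1],[-0.009,0,-0.005,0,0,0,1],[-0.018,0,-0.005,0,0,0,1],[-0.018,0,-0.003,0,0,0,1],[-0.018,0,-0.0015,0,0,0,1],[-0.018,0,-0.001,0,0,0,1],[-0.018,0,-0.0004,0,0,0,1],[-0.018,0,0,0,0,0,1],[-0.018,0,0,0,0,0,1]]]' >/dev/null; python3 g.py
python3 -m inch '[[[0.003,0,0,0,0,0,1],[0.006,0,0,0,0,0,1]]]' >/dev/null; python3 g.py
python3 -m inch '[[[0.003,0,0,0,0,0,1],[0.006,0,0,0,0,0,1]]]' >/dev/null; python3 g.py
python3 -m inch '[[[0.003,0,0,0,0,0,1],[0.006,0,0,0,0,0,1],[0.006,0,0,0,0,0,1]]]' >/dev/null; python3 g.py
python3 -m inch '[[[0,0,-0.005,0,0,0,1],[-0.009,0,-0.005,0,0,0,1],[-0.018,0,-0.005,0,0,0,1],[-0.018,0,-0.003,0,0,0,1],[-0.018,0,-0.0015,0,0,0,1],[-0.018,0,-0.001,0,0,0,1],[-0.018,0,-0.0004,0,0,0,1],[-0.018,0,0,0,0,0,1],[-0.018,0,0,0,0,0,1]]]' >/dev/null; python3 g.py
python3 -m inch '[[[0.003,0,0,0,0,0,1],[0.006,0,0,0,0,0,1]]]' >/dev/null; python3 g.py
python3 -m inch '[[[0.003,0,0,0,0,0,1],[0.006,0,0,0,0,0,1]]]' >/dev/null; python3 g.py
python3 -m inch '[[[0.003,0,0,0,0,0,1],[0.006,0,0,0,0,0,1],[0.006,0,0,0,0,0,1]]]' >/dev/null; python3 g.py
```

```text
13.6 [551.5  43.6  77.4] [ 0.7 -0.2  7.5]
13.8 [546.3  44.1  77.8] [ 3.  -1.   7.4]
14.0 [539.8  44.7  77.6] [ 0.6 -1.5  9.3]
14.3 [532.9  45.3  77.4] [-3.6 -0.8 11.1]
15.2 [551.5  43.6  77.4] [ 0.1 -0.5  8.3]
15.4 [546.3  44.1  77.8] [ 2.2 -1.   8.9]
15.6 [539.8  44.7  77.6] [ 0.7 -0.3  7.7]
15.9 [532.9  45.4  77.3] [-3.1 -1.2  9.5]
```

```bash
python3 -m inch '[[[0,0,-0.009,0,0,0,1],[0,0,-0.009,0,0,0,1],[-0.008,-0.025,-0.009,0,0,0,1],[-0.0151,-0.0452,-0.009,0,0,0,1],[-0.0151,-0.0452,-0.008,0,0,0,1],[-0.0151,-0.0452,-0.008,0,0,0,1]]]' >/dev/null; python3 g.py &&
python3 -m inch '[[[0,0,0.001,0,0,0,1],[0,0,0.001,0,0,0,1]]]' >/dev/null && python3 g.py &&
python3 -m inch '[[[0,0,0.0007,0,0,0,1],[0,0,0.0007,0,0,0,1]]]' >/dev/null && python3 g.py &&
python3 -m inch '[[[0,0,0.0007,0,0,0,1],[0,0,0.0007,0,0,0,1]]]' >/dev/null && python3 g.py &&
python3 -m inch '[[[0,0,0.0007,0,0,0,1],[0,0,0.0007,0,0,0,1]]]' >/dev/null && python3 g.py &&
python3 -m inch '[[[0,0,0.0007,0,0,0,1],[0,0,0.0007,0,0,0,1]]]' >/dev/null && python3 g.py &&
python3 -m inch '[[[0,0,0.0007,0,0,0,1],[0,0,0.0007,0,0,0,1]]]' >/dev/null && python3 g.py &&
python3 -m inch '[[[0,0,0.0007,0,0,0,1],[0,0,0.0007,0,0,0,1]]]' >/dev/null && python3 g.py &&
python3 -m inch '[[[0,0,0.0007,0,0,0,1],[0,0,0.0007,0,0,0,1]]]' >/dev/null && python3 g.py &&
python3 -m inch '[[[0,0,0.0007,0,0,0,1],[0,0,0.0007,0,0,0,1]]]' >/dev/null && python3 g.py &&
python3 -m inch '[[[0,0,0.0007,0,0,0,1],[0,0,0.0007,0,0,0,1]]]' >/dev/null && python3 g.py &&
python3 -m inch '[[[0,0,0.0007,0,0,0,1],[0,0,0.0007,0,0,0,1]]]' >/dev/null && python3 g.py &&
python3 -m inch '[[[0,0,0.0007,0,0,0,1],[0,0,0.0007,0,0,0,1]]]' >/dev/null && python3 g.py &&
python3 -m inch '[[[0,0,0.0007,0,0,0,1],[0,0,0.0007,0,0,0,1]]]' >/dev/null && python3 g.py
```

```text
16.5 [543.5  -1.1  84.2] [-0.1  0.7 -0.1]
16.7 [5.435e+02 1.000e-01 8.330e+01] [-0.1 -0.4 -0.4]
16.9 [ 5.437e+02 -5.000e-01  8.280e+01] [-0.4 -0.7 -0.5]
17.1 [543.7  -0.9  82.1] [0.3 0.7 0.8]
17.3 [544.   -0.9  81.8] [-0.8  0.3  3.3]
```

```bash
python3 -m inch '[[[0,0,0.0005,0,0,0,1],[0,0,0.0009,0,0,0,1],[0,0,0.0009,0,0,0,1]]]' >/dev/null; python3 g.py
python3 -m inch '[[[0.002,0,0,0,0,0,1],[0.004,0,0,0,0,0,1]]]' >/dev/null; python3 g.py
python3 -m inch '[[[0.002,0,0,0,0,0,1],[0.004,0,0,0,0,0,1]]]' >/dev/null; python3 g.py
python3 -m inch '[[[0.002,0,0,0,0,0,1],[0.003,0,0,0,0,0,1],[0.003,0,0,0,0,0,1]]]' >/dev/null; python3 g.py
python3 -m inch '[[[0,0,-0.02,0,0,0,1],[0,0.01,-0.06,0,0,0,1],[0,0.02,-0.085,0,0,0,1],[0,0.02,-0.085,0,0,0,1],[0,0.02,-0.085,0,0,0,1],[0,0.02,-0.085,0,0,0,1],[0,0.02,-0.085,0,0,0,1]]]'
python3 - <<'E'
from h import *
im=imaging.camera("wrist"); cv2.imwrite("pics/w2f.png",im); cv2.imwrite("pics/w2.png",cv2.resize(im[60:260,140:460],None,fx=2.5,fy=2.5,interpolation=cv2.INTER_CUBIC))
E
```

```text
17.6 [544.5  -0.9  81.3] [-0.   0.6  6.8]
17.8 [540.5  -0.6  81.3] [-0.9 -0.2  6.9]
18.0 [ 5.362e+02 -2.000e-01  8.120e+01] [-1.7 -0.7  7.6]
18.3 [5.332e+02 1.000e-01 8.130e+01] [-1.1  0.7  7.2]
clock: 19.0
position: [0.534, 0.0195, 0.1644]
ee_rot: [0.046, 0.999, -0.0, -0.001]
ft_force: [0.1, -0.1, 0.5]
grip_width: -0.001
grasp_force: 0.0
```

View pics/w2.png

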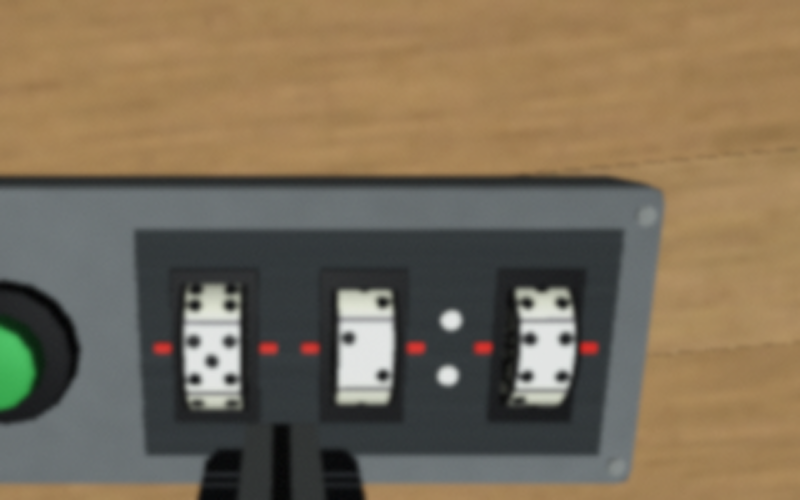

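The picture shows 5 at (212,360), 2 at (365,360) and 4 at (545,355), mirrored, so from the front it reads 4-2-5. All three sit square on the red marks. Now the button.

```bash
sed 's/f\[2\]>2.0/f[2]>6.5/' g.py > g2.py
python3 -m inch '[[[-0.003,-0.04,0,0,0,0,1],[-0.0052,-0.0833,0,0,0,0,1],[-0.0052,-0.0833,0.03,0,0,0,1],[-0.0052,-0.0833,0.06,0,0,0,1],[-0.0052,-0.0833,0.07,0,0,0,1],[-0.0052,-0.0833,0.0724,0,0,0,1],[-0.0052,-0.0833,0.0724,0,0,0,1],[-0.0052,-0.0833,0.0724,0,0,0,1],[-0.0052,-0.0833,0.0724,0,0,0,1]]]' >/dev/null; python3 g2.py &&
python3 -m inch '[[[0,0,0.001,0,0,0,1],[0,0,0.002,0,0,0,1],[0,0,0.003,0,0,0,1],[0,0,0.003,0,0,0,1]]]' >/dev/null && python3 g2.py &&
python3 -m inch '[[[0,0,0.001,0,0,0,1],[0,0,0.002,0,0,0,1],[0,0,0.002,0,0,0,1]]]' >/dev/null && python3 g2.py &&
python3 -m inch '[[[0,0,0.001,0,0,0,1],[0,0,0.002,0,0,0,1],[0,0,0.002,0,0,0,1]]]' >/dev/null && python3 g2.py &&
python3 -m inch '[[[0,0,0.0005,0,0,0,1],[0,0,0.0005,0,0,0,1]]]' >/dev/null && python3 g2.py &&
python3 -m inch '[[[0,0,0.0005,0,0,0,1],[0,0,0.0005,0,0,0,1]]]' >/dev/null && python3 g2.py &&
python3 -m inch '[[[0,0,0.0005,0,0,0,1],[0,0,0.0005,0,0,0,1]]]' >/dev/null && python3 g2.py &&
python3 -m inch '[[[0,0,0.0005,0,0,0,1],[0,0,0.0005,0,0,0,1]]]' >/dev/null && python3 g2.py &&
python3 -m inch '[[[0,0,0.0005,0,0,0,1],[0,0,0.0005,0,0,0,1]]]' >/dev/null && python3 g2.py &&
python3 -m inch '[[[0,0,0.0005,0,0,0,1],[0,0,0.0005,0,0,0,1]]]' >/dev/null && python3 g2.py
```

```text
19.95 [532.9 -63.3  94.3] [-0.7  0.1  0.5]
20.35 [532.1 -63.5  90. ] [-0.8  0.5 -0.3]
20.65 [532.2 -63.5  88.2] [-0.1  0.1  1.2]
20.95 [532.3 -63.5  86.2] [-0.4  0.1  3.4]
21.15 [532.3 -63.4  85.7] [-0.3 -1.2  3.4]
21.35 [532.3 -63.5  85.2] [-0.3 -1.   2.5]
21.55 [532.3 -63.5  84.7] [-0.1 -0.7  3.6]
21.75 [532.2 -63.4  84.2] [-0.8 -0.8  3.1]
21.95 [532.2 -63.5  83.7] [0.1 0.  4.3]
22.15 [532.3 -63.4  83.2] [-0.2  0.2  3.8]
```

```bash
python3 -m inch '[[[0,0,0.0004,0,0,0,1],[0,0,0.0004,0,0,0,1]]]' >/dev/null && python3 g2.py &&
python3 -m inch '[[[0,0,0.0004,0,0,0,1],[0,0,0.0004,0,0,0,1]]]' >/dev/null && python3 g2.py &&
python3 -m inch '[[[0,0,0.0004,0,0,0,1],[0,0,0.0004,0,0,0,1]]]' >/dev/null && python3 g2.py &&
python3 -m inch '[[[0,0,0.0004,0,0,0,1],[0,0,0.0004,0,0,0,1]]]' >/dev/null && python3 g2.py &&
python3 -m inch '[[[0,0,0.0004,0,0,0,1],[0,0,0.0004,0,0,0,1]]]' >/dev/null && python3 g2.py &&
python3 -m inch '[[[0,0,0.0004,0,0,0,1],[0,0,0.0004,0,0,0,1]]]' >/dev/null && python3 g2.py
```

```text
22.35 [532.3 -63.5  83.1] [-1.7  0.2  7.2]
```

```bash
python3 -m inch '[[[0,0,0.0002,0,0,0,1],[0,0,0.0002,0,0,0,1]]]' >/dev/null; python3 g2.py
python3 -m inch '[[[0,0,-0.005,0,0,0,1],[0,0,-0.015,0,0,0,1],[0,0.01,-0.05,0,0,0,1],[0,0.04,-0.09,0,0,0,1],[0,0.08,-0.12,0,0,0,1],[0,0.08,-0.12,0,0,0,1],[0,0.08,-0.12,0,0,0,1],[0,0.08,-0.12,0,0,0,1]]]'
python3 - <<'E'
from h import *
im=imaging.camera("wrist"); cv2.imwrite("pics/w3.png",cv2.resize(im[60:300,120:420],None,fx=2.4,fy=2.4,interpolation=cv2.INTER_CUBIC))
E
```

```text
22.55 [532.3 -63.5  83.1] [-3.1  0.7  9.9]
clock: 23.35
position: [0.5389, 0.0151, 0.2019]
ee_rot: [0.046, 0.999, -0.0, -0.001]
ft_force: [0.4, 0.8, -0.1]
grip_width: -0.003
grasp_force: 0.0
```

View pics/w3.png

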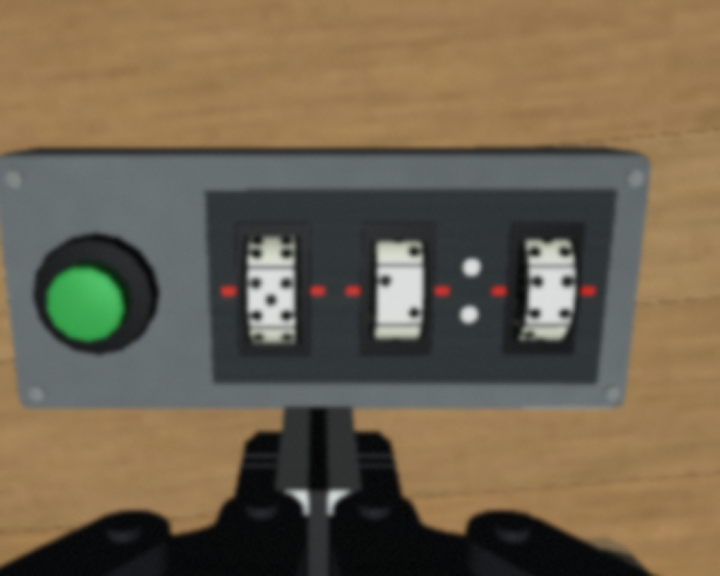

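The button at (85,303) is up again, and the wheels at (271,298), (400,298) and (550,295) still show 5, 2, 4 in this mirrored view, which is 4-2-5 from the front. The arm is clear, so I'm handing in.

```bash
python3 -c "
from workcell import order; print(order.hand_in())"
```

```text
the job is handed in; nothing more can be done
None
```

The timer shows 4-2-5, the green start button was pressed down to its stop and came back up, and the job is handed in at about 23 s; the highest downward force I read was about 11 N.

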